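# Seat a test bar in the V-block and blow it clean at full flow

### The arm

A 7-joint arm with a two-finger parallel gripper is mounted at the origin on the work surface. World frame = base frame: x ahead of the robot, y to its left, z up, the work surface at z = 0. Lengths are in m, angles in rad, forces in N, time in s.
With the tool pointing down it reaches from about 0.4 to 0.875 m from the base axis. Payload 6.5 kg.
Tool frame: the origin (TCP) lies midway between the tips of the shut fingers; the grasp point (between the pads) lies 19 mm behind it; z points along the fingers, y is the line along which they close (so a half turn about z gives the same grasp; the last joint's range is limited). The gripper opens to 88 mm and grips with 3 to 60 N. Pads are 18 mm wide; open, the fingers measure 123 mm over their backs; the gripper's body (75 mm by 187 mm) begins 45 mm behind the grasp point.
Start: joints at [1.109, 0.536, -0.004, 1.538, 0.003, 1.067, -0.071], TCP at [0.251, -0.6, 0.239] pointing down, gripper open.
Joint ranges: [-2.7, 2.7], [-0.37, 2.16], [-1.27, 1.26], [0.24, 2.4], [-1.31, 4.45], [0.19, 1.91], [-2.76, 2.76]. Speed limits (rad/s): [2.39, 2.39, 3.14, 3.14, 3.14, 3.14, 3.14].

### API

Orientations are given as a rotation vector (axis times angle).
In Python, from rig import bot, eyes gives the robot as it stands. The module is installed in compiled form; this text tells all that it offers.
- The arm moves only by the shell command python3 -m crank 'ROWS' [FORCE]. ROWS is JSON, a list of rows, each a list of 5 numbers: the shift along the tool's x, y, z in mm, then the turn about the tool's z in rad, then the closure, from 0 (fully open) to 1 (shut). A call has 1 to 12 rows; each row shifts and turns the commanded pose from where the row before left it, along the tool's axes as they then stand; what a row does not reach is not made up. A row lasts 1/10 s, in which the tool goes at most 50 mm and 8.59 degrees, less where a joint would pass 70% of its speed; a pose out of reach is approached as far as the arm can. A call with a gripper value outside its range is refused whole. The fingers move at their own pace and stop on an object; FORCE is the grip in N (left out, the last holds). Time passes only in rows, so rows that do not move let the fingers close. It gives the time, the measured TCP pose, the force, the opening and the grip force at its end, in the units of the state.
- bot.get_obs(): the state, without advancing time (a new reading comes with each control period).
- eyes.get_image(name): name is "scene" or "top"; returns the picture (384x512x3 uint8, blue, green, red); there is no depth.
- eyes.camera_model(name): a dict with "fx", "fy", "cx", "cy" (pixels), "R" (3x3) and "t" (3): a world point X has camera coordinates R X + t. Camera axes: x right, y down, z forward; pixel columns grow to the right and rows downward; lengths in m; the calibration is good to about 2 mm. A picture is of the moment at which its call begins. camera_model takes no time and is no camera call.
- bot.finish_job(): hands the job in; it is judged then, once.
The state is a dict: "clock": time; "joint_pos": joint angles; "joint_velocities": joint speeds; "joint_torque": joint torques, N m; "eef_pos": TCP position; "eef_rot": TCP orientation; "force": force on the tool from outside, world axes, zero at the start; "wrist_torque": the same for the moment, N m; "opening": opening from 0.0 (shut) to 1.0 (fully open); "finger_force": force on a finger pad.
Only numpy, scipy, OpenCV 4.12 (cv2) and the standard library are available. Lean on these libraries where they do the work, as an engineer would, in place of code of your own. Each camera call takes 0.05 s, during which the arm holds its last target. There are 200 camera calls.

### The job

Push the upright aluminium test bar along the bench into the open V-block until it stands centred against both faces, and let go of it. Then squeeze the blow gun's trigger against its grip, through the first stop and fully into the second stage, hold it there for a good second and release it. Do not bend the gun's spring post far over, leave the bar seated and leave the other things on the bench alone.

Things in the scene. Friction and masses are not known exactly. Their poses are not given: they have to be found in the camera images.
- bar_center (a point): Centre of the loose aluminium test bar, a plain cylinder 50 mm in diameter and 70 mm high, 0.26 to 0.52 kg, standing on end on the bench on the robot's side of the V-block, 0.11 to 0.17 m from its seat. z up its axis. Pushed high up it can tip over; pushed low (about 20 mm up) it slides.
- bar: The same test bar; origin at the centre of its underside.
- vblock_seat (a point): Where the bar's centre must end: on the V's middle line, 35 mm above the bench, where a 50 mm bar touches both faces. z up; x level, along the middle line into the V (the way to push); y to the left of that. The steel V-block is fixed to the bench and 50 mm high. The bar slides in on the bench itself, no step.
- vblock_apex (a point): Bottom line of the V, on the bench, where its two upright faces meet, 35 mm beyond the seat; same axes. The faces are at 90 degrees to each other (45 degrees either side of x), each 58 mm long; the mouth is 82 mm wide and opens towards the robot.
- grip_back (a point): Centre of the back face of the grey blow gun's pistol grip, level with the trigger's middle. The grip sticks up from the barrel and leans 35 degrees from vertical towards the robot's side. z up along the grip, away from the barrel; y level, towards the trigger and nozzle; x across. Grip 26 mm thick (y), 24 wide (x), 30 mm more of it along z; axis of the 30 mm barrel 70 mm off along -z.
- trigger_face (a point): Centre of the outer face of the black trigger paddle (56 mm along z, 22 along x, 8 thick). Axes as grip_back, y outward. Released, this face is 54 mm from the grip's back face; at the end of the first stage 46 mm; fully squeezed 38 mm. It slides straight towards the grip (-y).
- trigger_first (a joint): First-stage travel of the trigger, 0 released to 0.008 m at its stop (2 N rising to 5 N).
- trigger_second (a joint): Second-stage travel of the trigger, a further 0 to 0.008 m. It starts only past the pressure point, at about 11 N, and takes 16 N at the end. Both stages spring back when let go.
- post (a joint): Lean of the gun's short spring post, rad, about a level axis 30 mm above the bench in its round black foot; 0 upright, positive leans away from the nozzle. About 35 N per rad of push at the trigger: pushing the trigger from one side only bends the post over; squeezed between two fingers, the gun shifts a few mm to suit them.
- boom_end (a point): Centre of the near end of a fixed steel boom (26 mm thick, end collar 34 mm) that runs level above the gun, 335 mm above the bench, from here along -y (axes as vblock_seat) to its upright, 256 mm away. It passes about 180 mm above and 35 mm beyond the point grip_back: an upright tool at the grip strikes it; a tool pointing along -z of grip_back (leaning 35 degrees) passes under it.
- jar: Bystander: white lidded jar, 60 mm in diameter, 75 mm high, standing beyond the V-block and the gun. Origin at the centre of its underside.
- magbase: Bystander: black round base 80 mm in diameter, 35 mm high, with a steel stub on it up to 85 mm, on the left of the V-block. Origin at the centre of its underside.
- samplebox: Bystander: white box 60 x 60 x 35 mm, on the robot's side, to the right of the gun. Origin at the centre of its underside.
Mind the look-alikes: they are no part of the job. What is shaped like the bar but red is not meant.

How it is judged:
On the way, in this order (a step that is already met when the one before it is completed fails the run):
1. the bar stands in the V-block against both faces (its axis within 3 mm of the seat), not touched by the robot (horizontal distance between bar_center and vblock_seat below 0.003 m and angle between bar_center's own z axis and vertical below 0.05 rad and height (world z) of bar_center below 0.04 m and linear speed of bar below 0.02 m/s and contact force between each of the arm, the fingers and bar below 0.05 N), for 0.2 s.
2. the trigger is squeezed into the second stage (at least 6 of its 8 mm) and held for 0.8 s, the bar still seated (value of joint each of trigger_second, trigger_first above 0.006 m and horizontal distance between bar_center and vblock_seat below 0.003 m and angle between bar_center's own z axis and vertical below 0.05 rad and height (world z) of bar_center below 0.04 m), for 0.8 s.
At the end, for the whole second after the job is handed in: The bar stands upright and at rest on the bench in the V-block, its axis within 3 mm of the seat; both trigger stages have sprung back to within 1.5 mm of released; the post is upright again within 0.05 rad (horizontal distance between bar_center and vblock_seat below 0.003 m and angle between bar_center's own z axis and vertical below 0.05 rad and height (world z) of bar_center below 0.04 m and linear speed of bar below 0.02 m/s and value of joint each of trigger_first, trigger_second below 0.0015 m and value of joint post between -0.05 and 0.05 rad); the robot touches nothing.
It fails at once if the gun's post is bent over by more than 0.2 rad (value of joint post above 0.2 rad or value of joint post below -0.2 rad).
It fails at once if a bystander (jar, magnetic base, white box) is moved by more than 20 mm (distance of any of jar, magbase, samplebox from where it was at the start of the episode above 0.02 m).
It also fails if it takes over 67 s, if anything falls off the work surface, if the arm or the gripper's body presses on something with over 40 N, if the wrist force passes 120 N, or if a joint passes its speed limit or range.

## Working session

There is one attempt and no reset: what is moved stays moved. The work goes in short steps, Python scripts to look and compute and a shell command to move; the robot and the scene stay as the last step left them, time stands still between calls to the robot, and variables do not carry over. Pictures are saved under pics/ and viewed, at most 10 in all, crops included, and the job is handed in when it is done.

```bash
ls; mkdir -p pics
python3 - <<'E'
from rig import bot,eyes
import cv2,numpy as np
o=bot.get_obs()
for k,v in o.items(): print(k,np.round(v,4))
for n in("scene","top"):
    cv2.imwrite(f"pics/{n}0.png",eyes.get_image(n)); m=eyes.camera_model(n)
    print(n,{k:np.round(v,4).tolist() for k,v in m.items()}, np.round(-np.array(m["R"]).T@m["t"],3))
E
```

```text
pics
clock 0.0
joint_pos [ 1.1088  0.5372 -0.0044  1.5389  0.0026  1.0673 -0.0712]
joint_velocities [-0.0004 -0.0009  0.0008  0.0002  0.0012  0.0003  0.0005]
joint_torque [-4.00000e-04 -5.70980e+01  9.90400e-01 -2.51605e+01 -5.63000e-02
  1.78000e-02  1.00000e-04]
eef_pos [ 0.2503 -0.5992  0.2378]
eef_rot [-3.0786e+00 -6.1740e-01  8.0000e-04]
force [ 0.6063 -0.6482 -1.1662]
wrist_torque [ 0.003  -0.0153 -0.0166]
finger_force 0.0
opening 0.9996
scene {'fx': 457.8788, 'fy': 457.8788, 'cx': 257.0941, 'cy': 189.9422, 'R': [[0.5466, 0.8374, 0.0027], [0.6825, -0.4437, -0.5808], [-0.4852, 0.3194, -0.814]], 't': [-0.345, -0.2924, 1.6873]} [ 1.207 -0.38   1.205]
top {'fx': 429.2134, 'fy': 429.2134, 'cx': 257.0455, 'cy': 188.2943, 'R': [[-0.0297, -0.9995, -0.0047], [-0.9967, 0.03, -0.0752], [0.0753, 0.0024, -0.9972]], 't': [0.006, 0.6207, 1.0762]} [ 0.538 -0.015  1.12 ]
```

View pics/scene0.png

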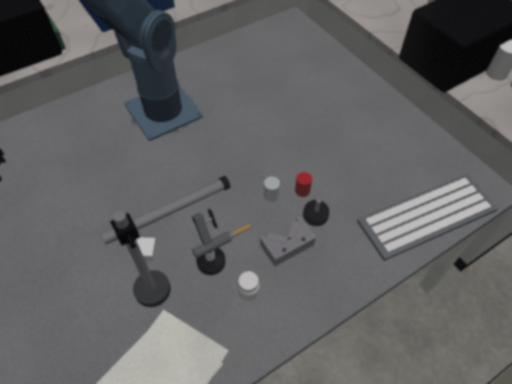

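View pics/top0.png

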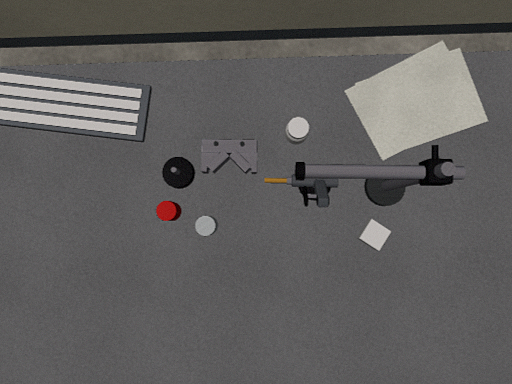

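The pictures show two cylinders. One is light grey, at top (205,226) / scene (272,188). The other is red, at top (168,211) / scene (304,184). The bar is aluminium, so the grey one fits and red is ruled out. The V-block is at top (229,157), opening downwards towards the robot. The gun is at (318,188), under the boom whose near end is at (300,171). An enlarged crop should confirm this.

Run:
```python
import cv2,numpy as np
t=cv2.imread("pics/top0.png")[120:245,145:345]; s=cv2.imread("pics/scene0.png")[165:290,180:340]
a=cv2.resize(t,None,fx=4,fy=4,interpolation=cv2.INTER_CUBIC)
cv2.imwrite("pics/cropt.png",cv2.convertScaleAbs(a,alpha=1.5))
cv2.imwrite("pics/crops.png",cv2.convertScaleAbs(cv2.resize(s,None,fx=4.7,fy=4.7,interpolation=cv2.INTER_CUBIC),alpha=1.5))
```

```text
(no output)
```

View pics/cropt.png

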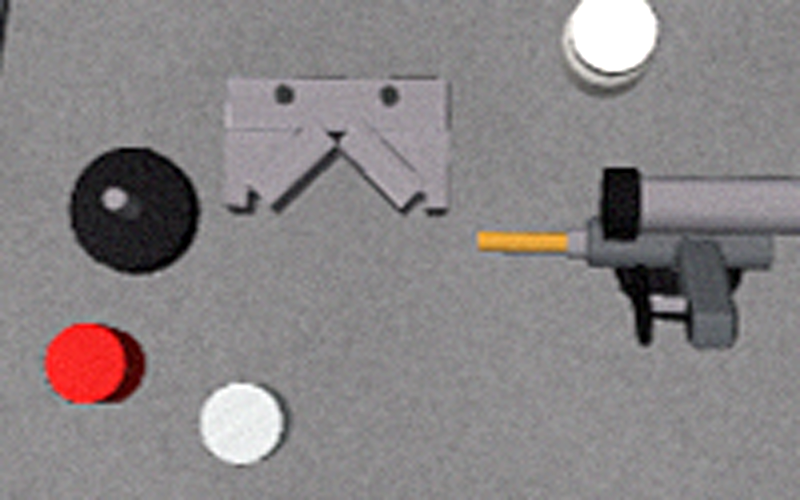

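View pics/crops.png

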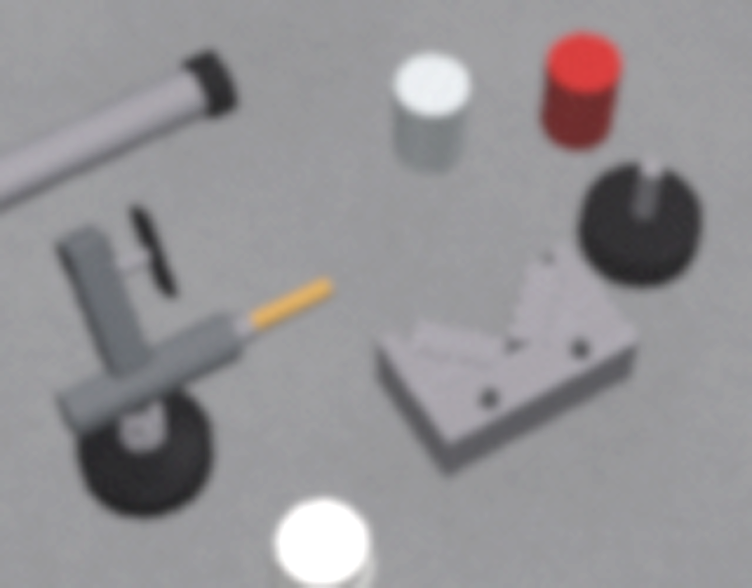

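The crop confirms it: the light-grey plain cylinder at top (205,226) is the bar, and the red one at (168,211) is a decoy. The V's apex line at block-top height is near top (229,156). Next I'll measure everything.

```bash
cat > h.py <<'E'
import cv2,numpy as np
from rig import bot,eyes
M={n:eyes.camera_model(n) for n in("scene","top")}
def ray(n,p):
    m=M[n];R=np.array(m["R"]);d=R.T@np.array([(p[0]-m["cx"])/m["fx"],(p[1]-m["cy"])/m["fy"],1.])
    return -R.T@np.array(m["t"]),d/np.linalg.norm(d)
def onz(n,p,z):
    c,d=ray(n,p);return c+d*(z-c[2])/d[2]
def tri(pt,ps):
    (a,d),(b,e)=ray("top",pt),ray("scene",ps)
    s=np.linalg.lstsq(np.stack([d,-e],1),b-a,rcond=None)[0]
    return (a+d*s[0]+b+e*s[1])/2, np.linalg.norm(a+d*s[0]-b-e*s[1])
E
python3 - <<'E'
from h import *
np.set_printoptions(precision=4,suppress=True)
t=cv2.imread("pics/top0.png");s=cv2.imread("pics/scene0.png")
def blob(im,mask,box,k=None):
    x0,y0,x1,y1=box;m=np.zeros(im.shape[:2],np.uint8);m[y0:y1,x0:x1]=255
    mm=(mask.astype(np.uint8)*255)&m
    c=max(cv2.findContours(mm,0,cv2.CHAIN_APPROX_NONE)[0],key=cv2.contourArea)
    mo=cv2.moments(c);return np.array([mo["m10"],mo["m01"]])/mo["m00"],c
g=t.astype(int).min(2)
b,c=blob(t,g>130,(185,205,225,245));print("bar",b,cv2.minEnclosingCircle(c),onz("top",b,.07))
gs=s.astype(int).min(2);b2,c2=blob(s,gs>145,(255,170,290,200));print("bar scene",b2,onz("scene",b2,.07), cv2.contourArea(c2))
# nozzle
for n,im,box in(("top",t,(255,170,300,190)),("scene",s,(225,215,260,245))):
    i=im.astype(int);m=(i[:,:,2]-i[:,:,0]>40);b,c=blob(im,m,box);r=cv2.minAreaRect(c);print("nozzle",n,b,r, c.reshape(-1,2)[c[:,0,0].argmin()],c.reshape(-1,2)[c[:,0,0].argmax()])
# vblock top mask
T=cv2.resize(t,None,fx=4,fy=4,interpolation=cv2.INTER_CUBIC)
i=T.astype(int);print("samples", t[145,215],t[150,245],t[180,215],t[155,208])
E
```

```text
bar [204.6251 225.3749] ((204.73944091796875, 225.3732452392578), 9.888715744018555) [0.5303 0.1178 0.07  ]
bar scene [271.5255 182.6125] [0.5315 0.1179 0.07  ] 101.5
nozzle top [275.061  179.9905] ((275.0, 180.0), (4.0, 22.0), 90.0) [264 178] [286 182]
nozzle scene [241.6    229.0519] ((241.6000518798828, 229.20004272460938), (3.5777084827423096, 16.994115829467773), 63.43495178222656) [234 231] [249 227]
samples [43 42 44] [106 101 104] [97 95 94] [105 102 108]
```

```bash
python3 -m crank '[[0,0,-50,0,0],[0,0,-50,0,0],[0,0,-50,0,0],[0,0,-50,0,0],[0,0,-50,0,0],[0,0,-50,0,0]]'; python3 -c "
from rig import bot;import numpy as np
o=bot.get_obs();print(np.round(o['joint_pos'],3),np.round(o['eef_pos'],3),np.round(o['eef_rot'],3))"
```

```text
clock: 0.7
eef_pos: [0.2503, -0.5992, 0.5406]
eef_rot: [-3.08, -0.618, 0.0]
force: [0.0, -1.7, 0.0]
opening: 0.999
finger_force: 0.0
[ 1.094  0.42   0.02   1.017 -0.008  1.705 -0.064] [ 0.25  -0.599  0.541] [-3.08  -0.618  0.   ]
```

```bash
python3 -m crank '[[0,0,-40,0,0],[0,0,-40,0,0],[0,0,-40,0,0],[0,0,-40,0,0],[0,0,-40,0,0],[0,0,-40,0,0]]'; python3 -c "
from rig import bot;import numpy as np
o=bot.get_obs();print(np.round(o['joint_pos'],3),np.round(o['eef_pos'],3),np.round(o['eef_rot'],3))"
```

```text
clock: 1.3
eef_pos: [0.2352, -0.5628, 0.6941]
eef_rot: [2.97, 0.595, 0.034]
force: [0.4, 0.1, -0.3]
opening: 0.996
finger_force: 0.0
[ 0.923  0.347  0.318  0.785 -0.118  1.909 -0.003] [ 0.235 -0.563  0.694] [2.97  0.595 0.034]
```

Run:
```python
from h import *
np.set_printoptions(precision=4,suppress=True)
t=cv2.imread("pics/top0.png")
# vblock: line fits of edges in 4x crop (origin 145,120)
g=cv2.cvtColor(cv2.resize(t[120:245,145:345],None,fx=4,fy=4,interpolation=cv2.INTER_CUBIC),cv2.COLOR_BGR2GRAY)
e=cv2.Canny(cv2.GaussianBlur(g,(5,5),0),30,70)
L=cv2.HoughLinesP(e[60:230,210:460],1,np.pi/360,25,minLineLength=35,maxLineGap=6)
for x1,y1,x2,y2 in L[:,0]:
    p=[((x+210+.5)/4-.5+145,(y+60+.5)/4-.5+120) for x,y in((x1,y1),(x2,y2))]
    P=[onz("top",q,.05) for q in p];d=P[1]-P[0]
    print((x1+210,y1+60,x2+210,y2+60),P[0][:2],P[1][:2],"ang %.1f len %.3f"%(np.degrees(np.arctan2(d[1],d[0])),np.linalg.norm(d)))
```

```text
(np.int32(344), np.int32(150), np.int32(406), np.int32(214)) [0.6992 0.0515] [0.6576 0.0136] ang -137.7 len 0.056
(np.int32(271), np.int32(205), np.int32(332), np.int32(147)) [0.6658 0.0981] [0.7013 0.059 ] ang -47.8 len 0.053
(np.int32(395), np.int32(80), np.int32(434), np.int32(80)) [0.7427 0.0182] [ 0.7419 -0.0064] ang -91.8 len 0.025
(np.int32(281), np.int32(211), np.int32(339), np.int32(157)) [0.6618 0.0919] [0.6948 0.0547] ang -48.4 len 0.050
(np.int32(337), np.int32(152), np.int32(396), np.int32(211)) [0.698  0.0559] [0.6596 0.0198] ang -136.8 len 0.053
(np.int32(381), np.int32(134), np.int32(418), np.int32(170)) [0.7086 0.0279] [0.6851 0.0053] ang -136.1 len 0.033
(np.int32(295), np.int32(80), np.int32(340), np.int32(80)) [0.7446 0.0812] [0.7437 0.0529] ang -91.8 len 0.028
```

```bash
python3 -m crank '[[0,0,-40,0,0],[0,0,-40,0,0],[0,0,-40,0,0],[0,0,50,0,0],[0,0,50,0,0],[0,0,50,0,0],[0,0,50,0,0],[0,0,0,0,0]]'; python3 -c "
from rig import bot;import numpy as np
o=bot.get_obs();print(np.round(o['joint_pos'],3),np.round(o['eef_pos'],3),np.round(o['eef_rot'],3))
from scipy.spatial.transform import Rotation as R;print(R.from_rotvec(o['eef_rot']).as_matrix().round(3))"
```

```text
clock: 2.1
eef_pos: [0.2365, -0.5648, 0.541]
eef_rot: [2.902, 0.583, 0.053]
force: [-0.4, 0.6, 0.1]
opening: 1.004
finger_force: 0.0
[ 0.803  0.209  0.369  1.331 -0.071  1.431 -0.013] [ 0.237 -0.565  0.541] [2.902 0.583 0.053]
[[ 0.923  0.38   0.07 ]
 [ 0.386 -0.907 -0.17 ]
 [-0.001  0.184 -0.983]]
```

Pushing against the reach limit tilts the tool, and the tilt stays afterwards. That lets me build up the lean the gun needs. First I'll turn the tool's x along the V's axis.

```bash
cat >> h.py <<'E'
from scipy.spatial.transform import Rotation as Ro
def st(goal=None):
    o=bot.get_obs();R=Ro.from_rotvec(o['eef_rot']).as_matrix();p=np.array(o['eef_pos'])
    print("t",round(o['clock'],2),"p",p.round(4),"q",np.round(o['joint_pos'],2),"zt",R[:,2].round(3),"xyaw",np.degrees(np.arctan2(R[1,0],R[0,0])).round(2),"yt",R[:,1].round(3),"F",np.round(o['force'],1))
    if goal is not None:
        for g in np.atleast_2d(goal): print("shift mm",(R.T@(np.array(g)-p)*1000).round(1)); p=np.array(g)
    return p,R
E
python3 -m crank '[[0,0,0,0.145,0],[0,0,0,0.145,0],[0,0,0,0.145,0],[0,0,0,0,0]]' >/dev/null; python3 -c "
from h import *;st([[.35,.45,.55]])"
```

```text
t 2.5 p [ 0.2375 -0.5683  0.5535] q [ 0.76  0.21  0.42  1.31 -0.08  1.43 -0.44] zt [ 0.079 -0.188 -0.979] xyaw -1.85 yt [-0.048 -0.982  0.184] F [-0.6 -0.1  0.3]
shift mm [   78.9 -1005.7  -178.9]
```

```bash
python3 -c "
from h import *;st([[.52,-.1,.56],[.45,.40,.58]])"
```

```text
t 2.5 p [ 0.2375 -0.5683  0.5535] q [ 0.76  0.21  0.42  1.31 -0.08  1.43 -0.44] zt [ 0.079 -0.188 -0.979] xyaw -1.85 yt [-0.048 -0.982  0.184] F [-0.6 -0.1  0.3]
shift mm [ 266.8 -472.   -72. ]
shift mm [ -84.1 -483.8 -119. ]
```

```bash
python3 -m crank '[[22,-39,-6,0,0],[22,-39,-6,0,0],[22,-39,-6,0,0],[22,-39,-6,0,0],[22,-39,-6,0,0],[22,-39,-6,0,0],[22,-39,-6,0,0],[22,-39,-6,0,0],[22,-39,-6,0,0],[22,-39,-6,0,0],[22,-39,-6,0,0],[22,-39,-6,0,0]]' >/dev/null; python3 -m crank '[[-8,-44,-11,0,0],[-8,-44,-11,0,0],[-8,-44,-11,0,0],[-8,-44,-11,0,0],[-8,-44,-11,0,0],[-8,-44,-11,0,0],[-8,-44,-11,0,0],[-8,-44,-11,0,0],[-8,-44,-11,0,0],[-8,-44,-11,0,0],[-8,-44,-11,0,0],[0,0,0,0,0]]'; python3 -c "
from h import *;st()"
```

```text
clock: 4.9
eef_pos: [0.4388, 0.4036, 0.5811]
eef_rot: [2.958, -0.039, 0.116]
force: [-0.2, -0.3, -1.4]
opening: 0.998
finger_force: 0.0
t 4.9 p [0.4388 0.4036 0.5811] q [-0.65  0.4  -0.45  0.99  0.34  1.9  -2.58] zt [ 0.075 -0.181 -0.981] xyaw -1.08 yt [-0.033 -0.983  0.179] F [-0.2 -0.3 -1.4]
```

```bash
python3 -m crank '[[0,0,-40,0,0],[0,0,-40,0,0],[0,0,-40,0,0],[0,0,-40,0,0],[0,0,-40,0,0],[0,0,-40,0,0],[0,0,50,0,0],[0,0,50,0,0],[0,0,50,0,0],[0,0,0,0,0]]' ; python3 -c "
from h import *;st()"
```

```text
clock: 5.9
eef_pos: [0.4463, 0.3674, 0.4539]
eef_rot: [2.931, -0.05, 0.091]
force: [-0.3, 0.8, 0.4]
opening: 1.001
finger_force: 0.0
t 5.9 p [0.4463 0.3674 0.4539] q [-1.3   0.37  0.62  1.38 -0.01  1.55 -2.31] zt [ 0.058 -0.208 -0.976] xyaw -1.57 yt [-0.04  -0.978  0.206] F [-0.3  0.8  0.4]
```

```bash
python3 -c "
from h import *;st([[.6,.1,.5]])"
python3 -m crank '[[19,-0,-10,0,0],[19,40,-10,0,0],[19,40,-10,0,0],[19,40,-10,0,0],[19,40,-10,0,0],[19,40,-10,0,0],[19,40,-10,0,0],[19,20,-10,0,0]]' >/dev/null;python3 -c "
from h import *;st()"
python3 -m crank '[[45,0,0,0,0],[45,0,0,0,0],[45,0,0,0,0],[45,0,0,0,0],[45,0,0,0,0],[45,0,0,0,0],[45,0,0,0,0],[0,0,0,0,0]]' >/dev/null;python3 -c "
from h import *;st()"
python3 -m crank '[[45,0,0,0,0],[45,0,0,0,0],[45,0,0,0,0],[45,0,0,0,0],[0,0,0,0,0]]' >/dev/null;python3 -c "
from h import *;st()"
```

```text
t 5.9 p [0.4463 0.3674 0.4539] q [-1.3   0.37  0.62  1.38 -0.01  1.55 -2.31] zt [ 0.058 -0.208 -0.976] xyaw -1.57 yt [-0.04  -0.978  0.206] F [-0.3  0.8  0.4]
shift mm [163.6 264.8  19.5]
t 6.7 p [0.5853 0.1241 0.6078] q [-0.86  0.36  0.74  1.07 -0.03  1.76 -1.77] zt [ 0.076 -0.198 -0.977] xyaw -1.75 yt [-0.046 -0.98   0.195] F [ 1.2 -0.7 -0.3]
t 7.5 p [0.8171 0.0967 0.5666] q [-0.36  0.9   0.82  0.26 -0.47  1.91 -1.66] zt [ 0.166 -0.192 -0.967] xyaw -1.08 yt [-0.051 -0.981  0.186] F [-0.1 -1.9  0.4]
t 8.0 p [0.837  0.076  0.5508] q [-0.34  0.97  1.25  0.24 -0.91  1.91 -1.6 ] zt [ 0.175 -0.177 -0.968] xyaw -1.33 yt [-0.054 -0.984  0.17 ] F [-0.2 -0.2  0.4]
```

```bash
python3 -c "
from h import *;st([[.5,.19,.62]])"
python3 -m crank '[[-42,-13,0,0,0],[-42,-13,0,0,0],[-42,-13,0,0,0],[-42,-13,0,0,0],[-42,-13,0,0,0],[-42,-13,0,0,0],[-42,-13,0,0,0],[-42,-13,0,0,0],[0,0,0,0,0]]' >/dev/null;python3 -c "
from h import *;st()"
python3 -m crank '[[-5,9,-48,0,0],[-5,9,-48,0,0],[-5,9,-48,0,0],[-5,9,-48,0,0],[-5,9,-48,0,0],[0,0,0,0,0]]' >/dev/null;python3 -c "
from h import *;st()"
python3 -m crank '[[-5,9,-48,0,0],[-5,9,-48,0,0],[-5,9,-48,0,0],[-5,9,-48,0,0],[-5,9,-48,0,0],[0,0,0,0,0]]' >/dev/null;python3 -c "
from h import *;st()"
```

```text
t 8.0 p [0.837  0.076  0.5508] q [-0.34  0.97  1.25  0.24 -0.91  1.91 -1.6 ] zt [ 0.175 -0.177 -0.968] xyaw -1.33 yt [-0.054 -0.984  0.17 ] F [-0.2 -0.2  0.4]
shift mm [-321.4  -82.  -146.2]
t 8.9 p [0.5426 0.1893 0.4816] q [-1.46  0.34  1.24  1.53 -0.11  1.36 -1.85] zt [ 0.186 -0.167 -0.968] xyaw -0.95 yt [-0.048 -0.986  0.161] F [-0.4  0.8  1. ]
t 9.5 p [0.4752 0.1793 0.724 ] q [-1.5   0.21  1.23  1.03  0.02  1.89 -1.91] zt [ 0.199 -0.169 -0.965] xyaw -1.8 yt [-0.065 -0.985  0.159] F [ 0.6  0.5 -0.6]
t 10.1 p [0.4736 0.1728 0.8046] q [-1.56  0.17  1.26  0.88  0.07  1.91 -1.89] zt [ 0.342 -0.12  -0.932] xyaw 0.03 yt [-0.041 -0.993  0.112] F [ 0.7  0.6 -0.3]
```

```bash
python3 -m crank '[[16,7,-46,0,0],[16,7,-46,0,0],[16,7,-46,0,0],[16,7,-46,0,0],[0,0,0,0,0]]' >/dev/null;python3 -c "
from h import *;st()"
python3 -m crank '[[20,5,-45,0,0],[20,5,-45,0,0],[20,5,-45,0,0],[0,0,0,0,0]]' >/dev/null;python3 -c "
from h import *;st([.48,.05,.8])"
```

```text
t 10.6 p [0.4783 0.1466 0.88  ] q [-1.53  0.14  1.26  0.73  0.1   1.91 -1.83] zt [ 0.478 -0.08  -0.875] xyaw 0.82 yt [-0.027 -0.997  0.076] F [-0.2 -0.2 -0. ]
t 11.0 p [0.4744 0.132  0.9351] q [-1.5   0.13  1.26  0.61  0.1   1.91 -1.79] zt [ 0.574 -0.054 -0.817] xyaw 1.51 yt [-0.014 -0.998  0.057] F [ 0.7 -1.  -0.4]
shift mm [-74.8  74.1 118. ]
```

Run:
```python
from h import *
np.set_printoptions(precision=4,suppress=True)
# gun points from the initial crops (x4 top origin 145,120; x4.7 scene origin 180,165)
T=lambda x,y:((x+.5)/4-.5+145,(y+.5)/4-.5+120)
S=lambda x,y:((x+.5)/4.7-.5+180,(y+.5)/4.7-.5+165)
for n,a,b in(("nozzle tip",T(478,240),S(330,285)),("nozzle root",T(567,242),S(255,322)),("barrel rear ctr",T(772,251),S(70,410)),("barrel front",T(588,243),S(235,330)),
  ("grip top ctr",T(713,330),S(85,240)),("trig top",T(645,342),S(138,210)),("boom end",T(603,203),S(232,85))):
    P,e=tri(a,b);print(n,P,"err",round(e,4))
```

```text
nozzle tip [ 0.6361 -0.0293  0.0948] err 0.0022
nozzle root [ 0.6336 -0.0817  0.0963] err 0.0041
barrel rear ctr [ 0.625  -0.2027  0.0973] err 0.0066
barrel front [ 0.6324 -0.0944  0.0972] err 0.0036
grip top ctr [ 0.5754 -0.1552  0.1735] err 0.0041
trig top [ 0.5701 -0.1183  0.1668] err 0.004
boom end [ 0.6299 -0.083   0.3295] err 0.0051
```

The measured points agree with the given sizes: barrel axis about 96 mm high, grip end about 174 mm, boom about 330 mm. The tool now leans 35° forward, as the grip needs. I'll trim the yaw and come down behind the bar.

```bash
python3 -m crank '[[0,0,0,0.06,0.61],[0,0,0,0,0.61]]' >/dev/null;python3 -c "
from h import *;st([[.46,.12,.5],[.455,.12,.2],[.48,.119,.06],[.48,.119,.012]])"
```

```text
t 11.2 p [0.4748 0.1339 0.9327] q [-1.5   0.13  1.26  0.62  0.1   1.91 -1.85] zt [ 0.571 -0.055 -0.819] xyaw -2.55 yt [-0.061 -0.998  0.024] F [ 0.2  0.3 -1.1]
shift mm [-259.5    4.3  346.9]
shift mm [-175.9   -7.   243. ]
shift mm [-59.7  -3.9 129. ]
shift mm [-27.5  -1.2  39.3]
```

```bash
python3 -m crank '[[-29,0,38.5,0,0.61],[-29,0,38.5,0,0.61],[-29,0,38.5,0,0.61],[-29,0,38.5,0,0.61],[-29,0,38.5,0,0.61],[-29,0,38.5,0,0.61],[-29,0,38.5,0,0.61],[-29,0,38.5,0,0.61],[-29,0,38.5,0,0.61],[0,0,0,0,0.61]]' >/dev/null;python3 -c "
from h import *;st()"
python3 -m crank '[[-25,-1,35,0,0.61],[-25,-1,35,0,0.61],[-25,-1,35,0,0.61],[-25,-1,35,0,0.61],[-25,-1,35,0,0.61],[0,0,0,0,0.61]]' >/dev/null;python3 -c "
from h import *;st([[.455,.12,.2],[.48,.119,.06],[.48,.119,.012]])"
```

```text
t 12.2 p [0.4337 0.1164 0.5405] q [-1.09 -0.36  0.31  1.91  0.56  1.26 -2.52] zt [ 0.516 -0.063 -0.854] xyaw -3.95 yt [-0.083 -0.996  0.023] F [-0.5 -0.   0.2]
t 12.8 p [0.4261 0.1229 0.346 ] q [-0.85 -0.22  0.15  2.3   0.64  0.76 -2.75] zt [ 0.529 -0.057 -0.847] xyaw -4.34 yt [-0.085 -0.996  0.014] F [ 0.9 -1.   0.6]
shift mm [-53.   -1.7 139.1]
shift mm [-53.2  -3.1 131.8]
shift mm [-25.5  -0.7  40.7]
```

```bash
python3 -m crank '[[0,0,0,0.131,0.61],[0,0,0,0.131,0.61],[0,0,0,0.131,0.61],[0,0,0,0.131,0.61],[0,0,0,0.131,0.61],[0,0,0,0.131,0.61],[0,0,0,0.131,0.61],[0,0,0,0.131,0.61],[0,0,0,0.131,0.61],[0,0,0,0.131,0.61],[0,0,0,0.131,0.61],[0,0,0,0.131,0.61]]' >/dev/null;python3 -c "
from h import *;st()"
```

```text
t 14.0 p [0.4442 0.1097 0.352 ] q [ 0.89 -0.37 -1.1   2.23 -0.34  0.56 -2.76] zt [ 0.531 -0.011 -0.847] xyaw -69.43 yt [-0.775 -0.41  -0.481] F [-0.   0.3  0.2]
```

```bash
python3 -m crank '[[0,0,0,-0.145,0.61],[0,0,0,-0.145,0.61],[0,0,0,-0.145,0.61],[0,0,0,-0.145,0.61],[0,0,0,-0.145,0.61],[0,0,0,-0.145,0.61],[0,0,0,-0.145,0.61],[0,0,0,-0.145,0.61],[0,0,0,-0.145,0.61],[0,0,0,-0.145,0.61],[0,0,0,-0.145,0.61],[0,0,0,-0.145,0.61]]' >/dev/null;python3 -c "
from h import *;st()"
python3 -m crank '[[0,0,0,-0.145,0.61],[0,0,0,-0.145,0.61],[0,0,0,-0.145,0.61],[0,0,0,-0.145,0.61],[0,0,0,-0.145,0.61],[0,0,0,-0.145,0.61],[0,0,0,-0.145,0.61],[0,0,0,-0.145,0.61],[0,0,0,-0.145,0.61],[0,0,0,-0.145,0.61],[0,0,0,-0.145,0.61],[0,0,0,-0.145,0.61]]' >/dev/null;python3 -c "
from h import *;st()"
```

```text
t 15.2 p [0.4439 0.1089 0.3525] q [ 0.39 -0.23 -0.78  2.24  0.14  0.56 -1.49] zt [ 0.532 -0.013 -0.847] xyaw 38.8 yt [ 0.472 -0.825  0.31 ] F [ 0.2  0.1 -0.3]
t 16.4 p [0.444  0.1086 0.3526] q [-0.   -0.2  -0.46  2.25  0.32  0.59  0.06] zt [ 0.532 -0.013 -0.846] xyaw 129.04 yt [0.614 0.695 0.375] F [-0.3  0.2 -0.4]
```

```bash
python3 -m crank '[[0,0,0,-0.13,0.61],[0,0,0,-0.13,0.61],[0,0,0,-0.13,0.61],[0,0,0,-0.13,0.61],[0,0,0,-0.13,0.61],[0,0,0,-0.13,0.61],[0,0,0,0,0.61]]' >/dev/null;python3 -c "
from h import *;st([[.455,.12,.2],[.475,.119,.1],[.48,.119,.04]])"
```

```text
t 17.1 p [0.4438 0.1085 0.352 ] q [-0.15 -0.19 -0.34  2.26  0.37  0.6   0.78] zt [ 0.532 -0.013 -0.847] xyaw 178.1 yt [0.031 1.    0.004] F [-0.2  0.   0.5]
shift mm [ 71.7  11.2 134.5]
shift mm [36.2 -0.8 95.3]
shift mm [27.7 -0.1 53.5]
```

```bash
python3 -m crank '[[20,3,38,0,0.61],[20,3,38,0,0.61],[18,3,38,0,0.61],[18,3,38,0,0.61],[18,0,38,0,0.61],[18,0,38,0,0.61],[0,0,0,0,0.61]]' >/dev/null;python3 -c "
from h import *;st([[.48,.119,.06],[.48,.119,.012]])"
```

```text
t 17.8 p [0.4433 0.0938 0.1521] q [ 0.41  0.43 -1.08  2.39  1.42  0.72 -0.22] zt [ 0.447 -0.103 -0.888] xyaw -178.87 yt [ 0.031  0.994 -0.1  ] F [-0.6  0.4 -0.8]
shift mm [ 8.1 35.4 95.6]
shift mm [21.5  4.8 42.6]
```

```bash
python3 -m crank '[[0,14,32,0,0.61],[0,14,32,0,0.61],[0,7,30,0,0.61],[0,0,0,0,0.61]]';python3 -c "
from h import *;st([[.48,.119,.04],[.48,.119,.012]])"
```

```text
clock: 18.2
eef_pos: [0.4913, 0.117, 0.0709]
eef_rot: [0.005, 2.657, -0.157]
force: [-1.3, -0.5, 1.1]
opening: 0.39
finger_force: 0.0
t 18.2 p [0.4913 0.117  0.0709] q [ 0.22  0.71 -0.91  2.31  1.73  0.85 -0.46] zt [ 0.461 -0.112 -0.88 ] xyaw -178.45 yt [ 0.03   0.993 -0.11 ] F [-1.3 -0.5  1.1]
shift mm [24.2  5.  21.8]
shift mm [12.9  3.1 24.7]
```

```bash
python3 -m crank '[[22,4,12,0,0.61],[14,3,32,0,0.61],[0,0,0,0,0.61]]' >/dev/null;python3 -c "
from h import *
p,R=st([[.48,.119,.014],[.502,.119,.014]])
cv2.imwrite('pics/s1.png',cv2.resize(eyes.get_image('scene')[130:290,180:380],None,fx=3,fy=3))"
```

```text
t 18.5 p [0.477  0.1171 0.0143] q [ 0.16  0.86 -0.85  2.33  1.91  0.93 -0.62] zt [ 0.458 -0.112 -0.882] xyaw -178.33 yt [ 0.029  0.993 -0.112] F [0.2 0.  0.4]
shift mm [-2.6  2.   1.4]
shift mm [-19.5   0.6  10.1]
```

View pics/s1.png

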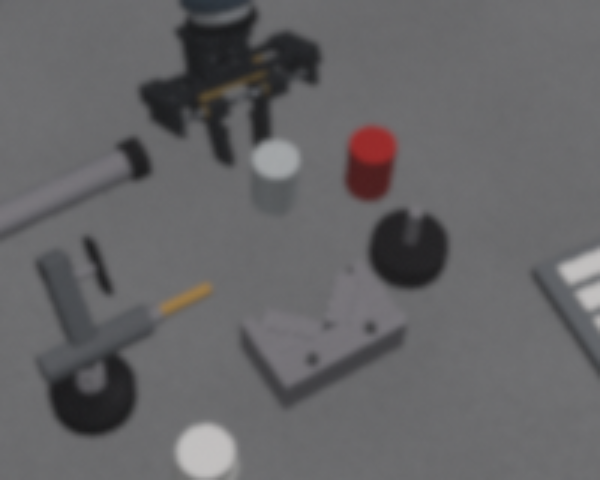

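The picture shows the fingers low behind the grey bar at crop (275,175), straddling its back side. The red cylinder stands at (372,160), so I'll check its clearance from the gripper's wide body.

Run:
```python
from h import *
t=cv2.imread("pics/top0.png").astype(int)
m=((t[:,:,2]>130)&(t[:,:,1]<80)).astype(np.uint8)
ys,xs=np.nonzero(m);print("red",onz("top",(xs.mean(),ys.mean()),.07).round(3))
m=np.zeros_like(m);k=t.max(2)<45;m[152:192,160:197]=k[152:192,160:197]
c=max(cv2.findContours(m,0,1)[0],key=cv2.contourArea);(q,r)=cv2.minEnclosingCircle(c);print("mag",q,r,onz("top",q,.035).round(3))
i=eyes.get_image("top").astype(int);g=i.min(2);b=np.zeros_like(m);b[200:250,190:225]=(g>130)[200:250,190:225];ys,xs=np.nonzero(b);print(len(xs),onz("top",(xs.mean(),ys.mean()),.07).round(4))
```

```text
red [0.57  0.212 0.07 ]
mag (178.36285400390625, 172.06597900390625) 16.074371337890625 [0.667 0.186 0.035]
314 [0.5303 0.1177 0.07  ]
```

```bash
python3 -c "
from h import *
p,R=st([[.498,.1185,.014],[.510,.1185,.014],[.557,.080,.014],[.63,.0625,.014]])
cv2.imwrite('/dev/null.png',np.zeros((2,2)));print(R.round(3))"
```

```text
t 18.6 p [0.4783 0.1179 0.0171] q [ 0.16  0.86 -0.85  2.33  1.91  0.93 -0.62] zt [ 0.462 -0.111 -0.88 ] xyaw -178.34 yt [ 0.028  0.994 -0.11 ] F [0.3 1.  0.2]
shift mm [-16.1   1.4  11.7]
shift mm [-10.6   0.3   5.5]
shift mm [-40.7 -36.9  26. ]
shift mm [-64.3 -15.3  35.6]
[[-0.887  0.028  0.462]
 [-0.026  0.994 -0.111]
 [-0.462 -0.11  -0.88 ]][ WARN:0@0.138] global loadsave.cpp:1063 imwrite_ Unsupported depth image for selected encoder is fallbacked to CV_8U.
[ WARN:0@0.138] global loadsave.cpp:1117 imwrite_ imwrite_('/dev/null.png'): can't open file for writing: permission denied
```

Widen to a gap of about 40 mm, nest against the bar, then push diagonally to clear the red cylinder.

```bash
python3 -m crank '[[0,0,0,0,0.545],[-8,1,6,0,0.545],[-8,0.5,5.5,0,0.545],[-5,0,3,0,0.545],[-5,0,3,0,0.545],[0,0,0,0,0.545]]';python3 -c "
from h import *
p,R=st([[.557,.080,.014]])
i=eyes.get_image('top').astype(int);g=i.min(2);b=np.zeros(g.shape);b[195:250,190:240]=(g>130)[195:250,190:240];ys,xs=np.nonzero(b);print(len(xs),onz('top',(xs.mean(),ys.mean()),.07).round(4))"
```

```text
clock: 19.2
eef_pos: [0.5086, 0.1184, 0.0108]
eef_rot: [0.003, 2.66, -0.153]
force: [-0.6, 0.7, -0.5]
opening: 0.453
finger_force: 0.1
t 19.2 p [0.5086 0.1184 0.0108] q [ 0.18  0.87 -0.83  2.27  1.9   0.9  -0.55] zt [ 0.459 -0.109 -0.882] xyaw -178.46 yt [ 0.029  0.994 -0.107] F [-0.6  0.7 -0.5]
shift mm [-43.5 -37.1  23.5]
312 [0.5307 0.1177 0.07  ]
```

```bash
python3 -m crank '[[-8,-4,4,0,0.545],[-8.5,-8,4.5,0,0.545],[-8.5,-8,4.5,0,0.545],[-8.5,-8,4.5,0,0.545],[-8.5,-8,4.5,0,0.545],[0,0,0,0,0.545]]';python3 -c "
from h import *
p,R=st([[.557,.080,.013],[.635,.061,.013]])
i=eyes.get_image('top').astype(int);g=i.min(2);b=np.zeros(g.shape);b[165:250,190:250]=(g>130)[165:250,190:250];ys,xs=np.nonzero(b);print(len(xs),onz('top',(xs.mean(),ys.mean()),.07).round(4))"
```

```text
clock: 19.85
eef_pos: [0.5564, 0.0787, 0.015]
eef_rot: [0.007, 2.658, -0.157]
force: [0.2, -0.3, 0.3]
opening: 0.456
finger_force: 0.3
t 19.85 p [0.5564 0.0787 0.015 ] q [ 0.26  0.86 -0.78  2.2   1.9   0.8  -0.41] zt [ 0.46  -0.112 -0.881] xyaw -178.58 yt [ 0.032  0.993 -0.11 ] F [ 0.2 -0.3  0.3]
shift mm [0.3 1.5 1.9]
shift mm [-68.8 -16.4  38. ]
310 [0.5772 0.0771 0.07  ]
```

```bash
python3 -m crank '[[-8.2,-1.8,4.6,0,0.545],[-8.2,-1.8,4.6,0,0.545],[-8.2,-1.8,4.6,0,0.545],[-8.2,-1.8,4.6,0,0.545],[-8.2,-1.8,4.6,0,0.545],[-8.2,-1.8,4.6,0,0.545],[-8.2,-1.8,4.6,0,0.545],[-8.2,-1.8,4.6,0,0.545],[0,0,0,0,0.545]]';python3 -c "
from h import *
p,R=st([[.648,.059,.013]])
i=eyes.get_image('top').astype(int);g=i.min(2);b=np.zeros(g.shape);b[145:220,205:255]=(g>130)[145:220,205:255];ys,xs=np.nonzero(b);print(len(xs),onz('top',(xs.mean(),ys.mean()),.07).round(4))"
```

```text
clock: 20.8
eef_pos: [0.6312, 0.064, 0.0142]
eef_rot: [0.004, 2.658, -0.154]
force: [-0.1, 1.2, -0.6]
opening: 0.453
finger_force: 0.7
t 20.8 p [0.6312 0.064  0.0142] q [ 0.28  0.88 -0.73  2.03  1.81  0.72 -0.21] zt [ 0.46  -0.109 -0.881] xyaw -178.47 yt [ 0.03   0.994 -0.108] F [-0.1  1.2 -0.6]
shift mm [-14.2  -4.3   9.4]
312 [0.6518 0.0627 0.07  ]
```

```bash
python3 -m crank '[[-4,-1.2,2.4,0,0.545],[-4,-1.2,2.4,0,0.545],[-4,-1.2,2.4,0,0.545],[-2,-0.6,1.2,0,0.545],[0,0,0,0,0.545]]';python3 -c "
from h import *
p,R=st([[.648,.059,.013]])
i=eyes.get_image('top').astype(int);g=i.min(2);b=np.zeros(g.shape);b[145:220,205:255]=(g>130)[145:220,205:255];ys,xs=np.nonzero(b);print(len(xs),onz('top',(xs.mean(),ys.mean()),.07).round(4))"
python3 -m crank '[[-1.8,-0.2,1,0,0.545],[-1.8,-0.2,1,0,0.545],[0,0,0,0,0.545]]';python3 -c "
from h import *
p,R=st([[.648,.059,.013]])
i=eyes.get_image('top').astype(int);g=i.min(2);b=np.zeros(g.shape);b[145:220,205:255]=(g>130)[145:220,205:255];ys,xs=np.nonzero(b);print(len(xs),onz('top',(xs.mean(),ys.mean()),.07).round(4))"
```

```text
clock: 21.35
eef_pos: [0.6452, 0.0602, 0.0132]
eef_rot: [0.002, 2.66, -0.152]
force: [-3.1, 1.6, 2.1]
opening: 0.456
finger_force: 2.4
t 21.35 p [0.6452 0.0602 0.0132] q [ 0.28  0.89 -0.72  2.    1.79  0.7  -0.17] zt [ 0.459 -0.108 -0.882] xyaw -178.38 yt [ 0.027  0.994 -0.108] F [-3.1  1.6  2.1]
shift mm [-2.3 -1.1  1.6]
308 [0.6647 0.0586 0.07  ]
clock: 21.7
eef_pos: [0.6488, 0.0595, 0.0129]
eef_rot: [0.002, 2.661, -0.153]
force: [-5.4, 1.2, 4.0]
opening: 0.455
finger_force: 3.4
t 21.7 p [0.6488 0.0595 0.0129] q [ 0.28  0.89 -0.72  1.99  1.78  0.7  -0.16] zt [ 0.458 -0.108 -0.882] xyaw -178.38 yt [ 0.028  0.994 -0.108] F [-5.4  1.2  4. ]
shift mm [ 0.7 -0.6 -0.4]
313 [0.6683 0.0585 0.07  ]
```

```bash
python3 -m crank '[[-1.8,-0.2,1,0,0.545],[-1.8,0,1,0,0.545],[0,0,0,0,0.545]]';python3 -c "
from h import *
p,R=st([[.648,.059,.013]])
i=eyes.get_image('top').astype(int);g=i.min(2);b=np.zeros(g.shape);b[145:220,205:255]=(g>130)[145:220,205:255];ys,xs=np.nonzero(b);print(len(xs),onz('top',(xs.mean(),ys.mean()),.07).round(4))"
```

```text
clock: 22.05
eef_pos: [0.65, 0.0596, 0.0119]
eef_rot: [0.0, 2.665, -0.153]
force: [-17.0, 0.5, 11.2]
opening: 0.455
finger_force: 10.1
t 22.05 p [0.65   0.0596 0.0119] q [ 0.28  0.9  -0.72  1.98  1.77  0.7  -0.15] zt [ 0.454 -0.108 -0.884] xyaw -178.34 yt [ 0.026  0.994 -0.108] F [-17.    0.5  11.2]
shift mm [ 1.3 -0.7 -1.8]
313 [0.6684 0.0583 0.07  ]
```

```bash
python3 -m crank '[[4,0,-2,0,0.545],[10,0,-5,0,0.545],[18,0,-12,0,0.545],[18,0,-18,0,0.545],[10,0,-35,0,0.545],[0,0,-48,0,0.3],[0,0,-48,0,0],[0,0,-48,0,0],[0,0,0,0,0]]';python3 -c "
from h import *
p,R=st([[.5,.12,.45]])
im=eyes.get_image('top');cv2.imwrite('pics/t2.png',im);i=im.astype(int);g=i.min(2);b=np.zeros(g.shape);b[145:220,205:255]=(g>130)[145:220,205:255];ys,xs=np.nonzero(b);print(len(xs),xs.mean(),ys.mean(),onz('top',(xs.mean(),ys.mean()),.07).round(4))
cv2.imwrite('pics/c2.png',cv2.resize(im[110:260,145:345],None,fx=4,fy=4,interpolation=2))"
```

```text
clock: 23.0
eef_pos: [0.5023, 0.0821, 0.1817]
eef_rot: [0.001, 2.65, -0.155]
force: [0.7, 0.1, 0.4]
opening: 0.793
finger_force: 0.0
t 23.0 p [0.5023 0.0821 0.1817] q [ 0.41  0.39 -0.98  2.27  1.31  0.66  0.  ] zt [ 0.467 -0.11  -0.877] xyaw -178.27 yt [ 0.028  0.994 -0.11 ] F [0.7 0.1 0.4]
shift mm [-124.3    8.2 -240.6]
304 227.7796052631579 168.4934210526316 [0.6682 0.0579 0.07  ]
```

View pics/c2.png

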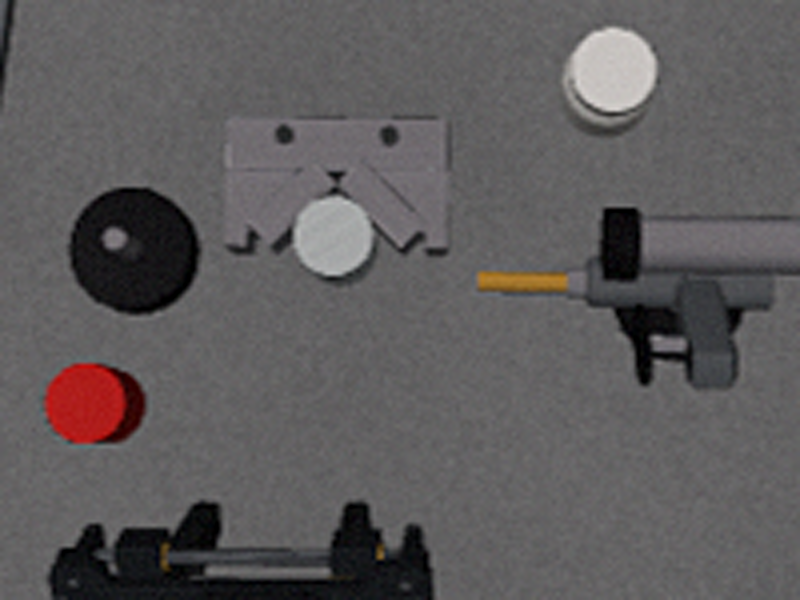

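The picture shows the bar at crop (334,236) touching both V faces, with the other objects undisturbed. The camera gives (0.668,0.058), against my seat estimate of (0.669,0.057). Next I'll correct the tilt before going to the gun.

```bash
python3 -c "
from h import *
st([[.42,.25,.70]])"
python3 -m crank '[[-14,9,-44,0,0],[-14,9,-44,0,0],[-14,9,-44,0,0],[-14,9,-44,0,0],[-14,9,-44,0,0],[-14,9,-44,0,0],[-14,9,-44,0,0],[-14,9,-44,0,0],[-14,9,-44,0,0],[-14,9,-44,0,0],[-14,9,-44,0,0],[0,0,0,0,0]]'>/dev/null;python3 -c "
from h import *
st([[.42,.25,.75]])"
```

```text
t 23.05 p [0.5028 0.0808 0.1795] q [ 0.4   0.4  -0.97  2.27  1.32  0.66 -0.  ] zt [ 0.465 -0.111 -0.878] xyaw -178.34 yt [ 0.029  0.994 -0.11 ] F [ 1.6  0.1 -0.3]
shift mm [-173.3  108.5 -514.4]
t 24.25 p [0.4209 0.2358 0.6661] q [ 0.65 -0.21 -1.2   1.4   0.15  1.47  1.  ] zt [ 0.464 -0.106 -0.879] xyaw -178.54 yt [ 0.029  0.994 -0.104] F [ 0.7 -0.7 -0.9]
shift mm [-38.5   5.4 -75.7]
```

```bash
python3 -m crank '[[-21,-5,-39,0,0],[-21,-5,-39,0,0],[-21,-5,-39,0,0],[-21,-5,-39,0,0],[-21,-5,-39,0,0],[-21,-5,-39,0,0],[0,0,0,0,0]]'>/dev/null;python3 -c "
from h import *
st([[.42,.25,.75]])"
python3 -m crank '[[-21,0,-39,0,0],[-21,0,-39,0,0],[0,0,0,0,0]]'>/dev/null;python3 -c "
from h import *
st([[.42,.25,.75]])"
```

```text
t 24.95 p [0.4304 0.238  0.7895] q [-0.26  0.06 -0.7   0.99  0.53  1.88  0.85] zt [ 0.453 -0.129 -0.882] xyaw -177.58 yt [ 0.025  0.991 -0.132] F [0.4 0.2 0.1]
shift mm [26.7 16.8 28.6]
t 25.25 p [0.45   0.234  0.7835] q [-0.58  0.08 -0.29  0.96  0.47  1.89  0.9 ] zt [ 0.419 -0.14  -0.897] xyaw -178.0 yt [ 0.03  0.99 -0.14] F [ 0.2  0.  -0.2]
shift mm [40.7 19.6 15.2]
```

```bash
python3 -m crank '[[-19,-6,-40,0,0],[-19,-6,-40,0,0],[-19,-6,-40,0,0],[-19,-6,-40,0,0],[0,0,0,0,0]]'>/dev/null;python3 -c "
from h import *
st([[.42,.25,.75]])"
python3 -m crank '[[-19,-6,-40,0,0],[-19,-6,-40,0,0],[-19,-6,-40,0,0],[-19,-6,-40,0,0],[0,0,0,0,0]]'>/dev/null;python3 -c "
from h import *
st([[.42,.25,.75]])"
```

```text
t 25.75 p [0.4908 0.2227 0.7688] q [-1.13  0.18  0.58  0.89  0.22  1.9   1.09] zt [ 0.325 -0.152 -0.933] xyaw -179.16 yt [ 0.037  0.988 -0.148] F [-0.9  0.3 -0.3]
shift mm [72.6 27.2 -9.6]
t 26.25 p [0.5019 0.2253 0.8093] q [-1.38  0.31  1.24  0.76 -0.11  1.91  1.34] zt [ 0.373 -0.103 -0.922] xyaw -176.26 yt [-0.018  0.993 -0.119] F [ 0.1  0.2 -0.7]
shift mm [96.3 33.  21.5]
```

```bash
python3 -m crank '[[-19,-5,-43,0,0],[-19,-5,-43,0,0],[-20,-5,-42,0,0],[-22,-4,-41,0,0],[0,0,0,0,0]]'>/dev/null;python3 -c "
from h import *
st([[.42,.25,.75]])"
```

```text
t 26.75 p [0.4611 0.2903 0.8855] q [-1.46  0.26  1.17  0.61 -0.12  1.91  1.39] zt [ 0.497  0.061 -0.865] xyaw -164.05 yt [-0.237  0.969 -0.067] F [ 0.9 -1.   0.7]
shift mm [111.2 -20.2  94.3]
```

```bash
python3 -c "
from h import *
st([[.40,-.36,.80]])"
```

```text
t 26.75 p [0.4611 0.2903 0.8855] q [-1.46  0.26  1.17  0.61 -0.12  1.91  1.39] zt [ 0.497  0.061 -0.865] xyaw -164.05 yt [-0.237  0.969 -0.067] F [ 0.9 -1.   0.7]
shift mm [ 248.5 -610.1    3.7]
```

```bash
python3 -m crank '[[15,-46,6,0,0],[15,-46,6,0,0],[18,-46,0,0,0],[18,-46,0,0,0],[18,-46,0,0,0],[18,-46,0,0,0],[18,-46,0,0,0],[18,-46,0,0,0],[18,-46,0,0,0],[18,-46,0,0,0],[18,-46,0,0,0],[18,-46,0,0,0]]'>/dev/null;python3 -c "
from h import *
st([[.42,-.36,.80]])"
```

```text
t 27.95 p [ 0.4136 -0.2591  0.8162] q [-1.   -0.36  1.04  1.02  0.21  1.78  2.02] zt [ 0.492  0.055 -0.869] xyaw -164.32 yt [-0.232  0.97  -0.069] F [ 1.8 -1.1 -0.5]
shift mm [ 26.3 -98.2  11.7]
```

```bash
python3 -m crank '[[-23,-3,-42,0,0],[-23,-3,-42,0,0],[-23,-3,-42,0,0],[-23,-3,-42,0,0],[0,0,0,0,0]]'>/dev/null;python3 -c "
from h import *
st()"
```

```text
t 28.45 p [ 0.4021 -0.2312  0.9213] q [-1.04 -0.2   1.25  0.71  0.02  1.91  2.09] zt [ 0.574  0.024 -0.819] xyaw -163.66 yt [-0.204  0.972 -0.115] F [ 0.  -0.3 -0.9]
```

```bash
python3 -m crank '[[-26,-10,-40,0,0],[-26,-10,-40,0,0],[-26,-10,-40,0,0],[0,0,0,0,0]]'>/dev/null;python3 -c "
from h import *
p,R=st()
z=R[:,2];yg=np.array([.064,.998,0]);y=yg-z*(z@yg);y/=np.linalg.norm(y)
print('err',z@yg,'turn',np.arctan2(-(R[:,0]@y),R[:,1]@y))"
```

```text
t 28.85 p [ 0.3928 -0.224   0.9732] q [-1.02 -0.17  1.25  0.59 -0.02  1.91  2.08] zt [ 0.658 -0.01  -0.753] xyaw -162.67 yt [-0.166  0.973 -0.158] F [ 0.1  0.1 -0.6]
err 0.0318390645822718 turn 0.27965056098893215
```

```bash
python3 -m crank '[[0,0,0,0.14,0],[0,0,0,0.14,0],[0,0,0,0,0]]'>/dev/null;python3 -c "
from h import *
p,R=st([[.53,-.15,.62],[.515,-.147,.3]])"
```

```text
t 29.15 p [ 0.3933 -0.2244  0.9715] q [-1.02 -0.17  1.26  0.59 -0.02  1.91  1.8 ] zt [ 0.655 -0.009 -0.756] xyaw 176.19 yt [0.044 0.999 0.026] F [-0.4  1.2 -0.2]
shift mm [130.7  71.2 354.5]
shift mm [220.9  -6.  231.9]
```

```bash
python3 -m crank '[[16,9,44,0,0],[16,9,44,0,0],[16,9,44,0,0],[16,9,44,0,0],[16,9,44,0,0],[16,9,44,0,0],[16,9,44,0,0],[16,9,44,0,0],[0,0,0,0,0]]'>/dev/null;python3 -c "
from h import *
p,R=st([[.515,-.147,.3]])"
python3 -m crank '[[33,-1,35,0,0],[33,-1,35,0,0],[33,-1,35,0,0],[33,-1,35,0,0],[0,0,0,0,0]]'>/dev/null;python3 -c "
from h import *
p,R=st([[.515,-.147,.3]])"
```

```text
t 30.05 p [ 0.5114 -0.1601  0.6678] q [-0.45 -0.32  0.55  1.63  0.09  1.09  1.65] zt [ 0.646 -0.003 -0.763] xyaw 176.78 yt [0.034 0.999 0.026] F [-0.6  0.4 -0.2]
shift mm [235.3   3.8 283. ]
t 30.55 p [ 0.5023 -0.1608  0.4797] q [-0.4  -0.33  0.59  2.06  0.06  0.66  1.71] zt [ 0.65  -0.004 -0.76 ] xyaw 176.36 yt [0.039 0.999 0.029] F [-0.1 -0.5  0.2]
shift mm [107.7   9.1 144.8]
```

```bash
python3 -m crank '[[27,2,36,0,0],[27,2,36,0,0],[27,2,36,0,0],[27,3,37,0,0],[0,0,0,0,0]]'>/dev/null;python3 -c "
from h import *
p,R=st([[.545,-.148,.205],[.5975,-.148,.142]])
cv2.imwrite('pics/t3.png',eyes.get_image('top'));
a=cv2.resize(eyes.get_image('scene')[130:290,150:310],None,fx=3.5,fy=3.5,interpolation=2);cv2.imwrite('pics/c3.png',a)"
```

```text
t 31.05 p [ 0.5222 -0.1444  0.3324] q [-0.74 -0.16  1.    2.3  -0.34  0.26  2.14] zt [ 0.659  0.016 -0.752] xyaw 176.34 yt [0.026 0.999 0.044] F [-0.2 -0.2  0.9]
shift mm [ 66.5  -8.6 110.8]
shift mm [ 2.  -1.4 82. ]
```

View pics/c3.png

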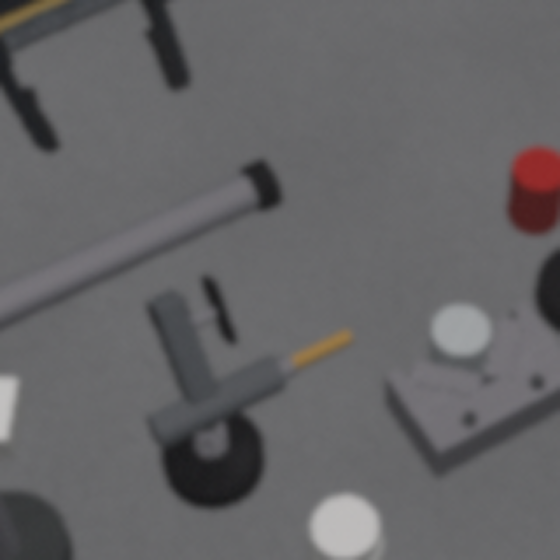

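The picture shows the open fingers on the robot side of the boom. The gun's grip is at crop (180,340) with the trigger at (220,310), and the bar at (460,330) is still seated. I'll go to the pre-grasp point behind the grip.

```bash
python3 -m crank '[[24,-2,36,0,0],[24,-2,36,0,0],[12,-5,24,0,0],[0,0,0,0,0]]'>/dev/null;python3 -c "
from h import *
p,R=st()
z=R[:,2];g=np.array([.5875,-.150,.157])+.019*z
print(g);st([g-.07*z,g])"
```

```text
t 31.55 p [ 0.5171 -0.1312  0.2886] q [-0.94 -0.05  1.25  2.36 -0.97  0.23  2.75] zt [ 0.644  0.026 -0.764] xyaw 175.79 yt [0.026 0.998 0.056] F [-0.1 -0.7  0. ]
[ 0.59973839 -0.14950657  0.1424749 ]
t 31.55 p [ 0.5171 -0.1312  0.2886] q [-0.94 -0.05  1.25  2.36 -0.97  0.23  2.75] zt [ 0.644  0.026 -0.764] xyaw 175.79 yt [0.026 0.998 0.056] F [-0.1 -0.7  0. ]
shift mm [ 29.6 -24.3  94.5]
shift mm [ 0. -0. 70.]
```

```bash
python3 -c "
from h import *
p,R=st([[.555,-.149,.25]])"
python3 -m crank '[[0,-10,20,0,0],[0,-10,25,0,0],[0,0,0,0,0]]'>/dev/null;python3 -c "
from h import *
p,R=st()
z=R[:,2];g=np.array([.5875,-.150,.157])+.019*z
print(g);st([g-.07*z,g])"
```

```text
t 31.55 p [ 0.5171 -0.1312  0.2886] q [-0.94 -0.05  1.25  2.36 -0.97  0.23  2.75] zt [ 0.644  0.026 -0.764] xyaw 175.79 yt [0.026 0.998 0.056] F [-0.1 -0.7  0. ]
shift mm [ -5.2 -19.   53.5]
t 31.85 p [ 0.5245 -0.1382  0.2888] q [-0.92  0.01  1.26  2.33 -0.99  0.27  2.76] zt [ 0.631  0.005 -0.776] xyaw 176.16 yt [0.037 0.999 0.037] F [-0.8 -0.1  0.4]
[ 0.59948469 -0.1499099   0.1422569 ]
t 31.85 p [ 0.5245 -0.1382  0.2888] q [-0.92  0.01  1.26  2.33 -0.99  0.27  2.76] zt [ 0.631  0.005 -0.776] xyaw 176.16 yt [0.037 0.999 0.037] F [-0.8 -0.1  0.4]
shift mm [ 33.6 -14.2  91. ]
shift mm [ 0.  0. 70.]
```

```bash
python3 -m crank '[[-32,-2,-26,0,0],[-32,-2,-26,0,0],[-32,-2,-26,0,0],[-32,-2,-26,0,0],[-32,-2,-26,0,0],[0,0,0,0,0]]'>/dev/null;python3 -c "
from h import *
p,R=st()"
python3 -m crank '[[-32,-2,-26,0,0],[-32,-2,-26,0,0],[-32,-2,-26,0,0],[-32,-2,-26,0,0],[0,0,0,0,0]]'>/dev/null;python3 -c "
from h import *
p,R=st()"
```

```text
t 32.45 p [ 0.5587 -0.1491  0.4367] q [-0.55 -0.16  0.78  2.04 -0.16  0.57  1.89] zt [ 0.63   0.031 -0.776] xyaw 175.88 yt [0.024 0.998 0.06 ] F [-0.4  0.5  0.5]
t 32.95 p [ 0.593  -0.1674  0.5953] q [-0.54 -0.13  0.78  1.65 -0.14  0.93  1.84] zt [ 0.627  0.031 -0.778] xyaw 175.87 yt [0.024 0.998 0.06 ] F [ 0.2  0.5 -0.3]
```

```bash
python3 -c "
from h import *
p,R=st([[.565,-.149,.30]])"
python3 -m crank '[[30,-1,35,0,0],[30,-1,35,0,0],[30,-1,35,0,0],[30,-1,35,0,0],[30,-1,35,0,0],[30,0,35,0,0],[0,0,0,0,0]]'>/dev/null;python3 -c "
from h import *
p,R=st()
z=R[:,2];g=np.array([.5875,-.150,.157])+.019*z
print(g);st([g-.07*z,g])"
```

```text
t 32.95 p [ 0.593  -0.1674  0.5953] q [-0.54 -0.13  0.78  1.65 -0.14  0.93  1.84] zt [ 0.627  0.031 -0.778] xyaw 175.87 yt [0.024 0.998 0.06 ] F [ 0.2  0.5 -0.3]
shift mm [2.075e+02 1.000e-01 2.128e+02]
t 33.65 p [ 0.5789 -0.149   0.328 ] q [-0.54  0.11  0.91  2.14 -0.86  0.45  2.58] zt [ 0.613  0.044 -0.789] xyaw 176.06 yt [0.016 0.998 0.068] F [0.5 0.1 0.8]
[ 0.59914541 -0.14916624  0.14201036]
t 33.65 p [ 0.5789 -0.149   0.328 ] q [-0.54  0.11  0.91  2.14 -0.86  0.45  2.58] zt [ 0.613  0.044 -0.789] xyaw 176.06 yt [0.016 0.998 0.068] F [0.5 0.1 0.8]
shift mm [ 97.6 -12.5  89.1]
shift mm [ 0. -0. 70.]
```

```bash
python3 -m crank '[[24,-3,38,0,0],[22,-3,36,0,0],[0,0,0,0,0]]'>/dev/null;python3 -c "
from h import *
p,R=st()
z=R[:,2];g=np.array([.5875,-.150,.157])+.019*z
print(g);st([g])"
```

```text
t 33.95 p [ 0.5873 -0.1515  0.3037] q [-0.19  0.15  0.54  2.15 -0.95  0.38  2.67] zt [ 0.619  0.036 -0.785] xyaw 176.82 yt [0.012 0.998 0.055] F [-0.4  0.4  0.7]
[ 0.5992608  -0.14931664  0.14209307]
t 33.95 p [ 0.5873 -0.1515  0.3037] q [-0.19  0.15  0.54  2.15 -0.95  0.38  2.67] zt [ 0.619  0.036 -0.785] xyaw 176.82 yt [0.012 0.998 0.055] F [-0.4  0.4  0.7]
shift mm [ 90.5  -6.6 134.3]
```

```bash
python3 -m crank '[[22,-2,33,0,0],[22,-2,33,0,0],[0,0,0,0,0]]'>/dev/null;python3 -c "
from h import *
p,R=st()
z=R[:,2];g=np.array([.5875,-.150,.157])+.019*z
print(g);st([g])"
```

```text
t 34.25 p [ 0.5896 -0.154   0.2723] q [ 0.14  0.2   0.17  2.15 -0.97  0.29  2.72] zt [ 0.611  0.026 -0.792] xyaw 177.57 yt [0.011 0.999 0.041] F [-0.6 -0.  -0.2]
[ 0.59910142 -0.14951057  0.14196113]
t 34.25 p [ 0.5896 -0.154   0.2723] q [ 0.14  0.2   0.17  2.15 -0.97  0.29  2.72] zt [ 0.611  0.026 -0.792] xyaw 177.57 yt [0.011 0.999 0.041] F [-0.6 -0.  -0.2]
shift mm [ 72.1  -0.7 109.1]
```

```bash
python3 -m crank '[[18,0,27,0,0],[18,0,27,0,0],[18,0,27,0,0],[0,0,0,0,0]]'>/dev/null;python3 -c "
from h import *
p,R=st()
z=R[:,2];g=np.array([.5875,-.150,.157])+.019*z
print(g);st([g])"
```

```text
t 34.65 p [ 0.6014 -0.1565  0.2113] q [ 0.38  0.33 -0.11  2.12 -0.97  0.19  2.75] zt [ 0.571  0.036 -0.82 ] xyaw 177.74 yt [0.006 0.999 0.048] F [-0.4  0.3 -0. ]
[ 0.59835708 -0.14931904  0.14142245]
t 34.65 p [ 0.6014 -0.1565  0.2113] q [ 0.38  0.33 -0.11  2.12 -0.97  0.19  2.75] zt [ 0.571  0.036 -0.82 ] xyaw 177.74 yt [0.006 0.999 0.048] F [-0.4  0.3 -0. ]
shift mm [42.6  3.8 55.8]
```

```bash
python3 -m crank '[[0,8,0,0,0],[0,0,0,0,0]]'>/dev/null;python3 -c "
from h import *
p,R=st()
z=R[:,2];g=np.array([.5875,-.150,.157])+.019*z
print(g);st([g])"
python3 -m crank '[[8,1,10,0,0],[8,1,10,0,0],[0,0,0,0,0]]'>/dev/null;python3 -c "
from h import *
p,R=st()
z=R[:,2];g=np.array([.5875,-.150,.157])+.019*z
print(g);st([g])"
```

```text
t 34.85 p [ 0.6019 -0.1466  0.2144] q [ 0.34  0.32 -0.08  2.13 -0.99  0.19  2.75] zt [ 0.573  0.037 -0.819] xyaw 177.87 yt [0.003 0.999 0.048] F [-0.6 -0.1  0.2]
[ 0.59839236 -0.14928854  0.14144847]
t 34.85 p [ 0.6019 -0.1466  0.2144] q [ 0.34  0.32 -0.08  2.13 -0.99  0.19  2.75] zt [ 0.573  0.037 -0.819] xyaw 177.87 yt [0.003 0.999 0.048] F [-0.6 -0.1  0.2]
shift mm [44.6 -6.2 57.6]
t 35.15 p [ 0.6024 -0.1462  0.1974] q [ 0.34  0.35 -0.08  2.12 -1.    0.19  2.76] zt [ 0.554  0.044 -0.831] xyaw 177.65 yt [0.004 0.998 0.056] F [-0.4 -0.4  0.5]
[ 0.59802592 -0.14915784  0.14120457]
t 35.15 p [ 0.6024 -0.1462  0.1974] q [ 0.34  0.35 -0.08  2.12 -1.    0.19  2.76] zt [ 0.554  0.044 -0.831] xyaw 177.65 yt [0.004 0.998 0.056] F [-0.4 -0.4  0.5]
shift mm [34.6 -6.1 44.2]
```

```bash
python3 -m crank '[[8,-1,10,0.03,0],[8,-1,10,0,0],[8,-1,10,0,0],[0,0,0,0,0]]'>/dev/null;python3 -c "
from h import *
p,R=st()
z=R[:,2];g=np.array([.5875,-.150,.157])+.019*z
print(g);st([g])"
```

```text
t 35.55 p [ 0.6035 -0.1502  0.1736] q [ 0.35  0.4  -0.09  2.11 -1.01  0.19  2.76] zt [ 0.53   0.053 -0.846] xyaw 175.52 yt [0.028 0.996 0.08 ] F [ 0.  -0.1 -0.1]
[ 0.59756941 -0.14899161  0.14091926]
t 35.55 p [ 0.6035 -0.1502  0.1736] q [ 0.35  0.4  -0.09  2.11 -1.01  0.19  2.76] zt [ 0.53   0.053 -0.846] xyaw 175.52 yt [0.028 0.996 0.08 ] F [ 0.  -0.1 -0.1]
shift mm [22.3 -1.6 24.6]
```

```bash
python3 -m crank '[[8,0,6,0,0],[8,0,6,0,0],[8,0,6,0,0],[0,0,0,0,0]]'>/dev/null;python3 -c "
from h import *
p,R=st([[.592,-.149,.1475]])
i=eyes.get_image('top');cv2.imwrite('pics/t4.png',i)
j=eyes.get_image('scene');a=cv2.resize(j[180:280,180:260],None,fx=5,fy=5,interpolation=2);b=cv2.resize(i[150:230,280:360],None,fx=5,fy=5,interpolation=2);b=cv2.copyMakeBorder(b,0,100,0,0,0);cv2.imwrite('pics/c4.png',cv2.convertScaleAbs(np.hstack([a,b]),alpha=1.6))"
```

```text
t 35.95 p [ 0.5969 -0.1503  0.1591] q [ 0.36  0.43 -0.1   2.11 -1.    0.19  2.76] zt [ 0.51   0.061 -0.858] xyaw 175.55 yt [0.027 0.996 0.086] F [ 0.2  0.4 -0.5]
shift mm [10.2  0.1  7.6]
```

View pics/c4.png

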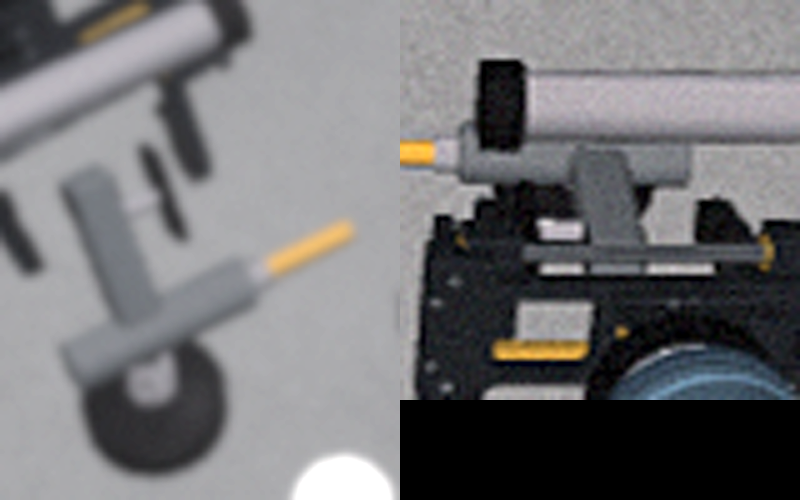

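The picture shows the two fingers straddling grip and trigger: the left one beside the grip's back at (20,240), the right one just outside the paddle at (185,140). I'll go slightly deeper and then squeeze.

```bash
python3 -m crank '[[8,0,6,0,0],[8,0,6,0,0],[0,0,0,0,0]]';python3 -c "
from h import *
p,R=st([[.592,-.149,.1475]])
z=R[:,2];yg=np.array([.064,.998,0]);zg=np.array([-.573,.037,.819]);xg=np.cross(yg,zg);d=p-.019*z-np.array([.589,-.158,.1535]);print('rel grip centre xg,yg,zg',d@xg,d@yg,d@zg)"
```

```text
clock: 36.35
eef_pos: [0.5925, -0.1506, 0.1491]
eef_rot: [0.065, 2.62, 0.11]
force: [-0.7, 1.2, 0.5]
opening: 0.999
finger_force: 0.0
t 36.35 p [ 0.5925 -0.1506  0.1491] q [ 0.37  0.44 -0.1   2.11 -1.    0.19  2.76] zt [ 0.497  0.066 -0.865] xyaw 175.56 yt [0.026 0.996 0.091] F [-0.7  1.2  0.5]
shift mm [1.3 1.4 1.3]
rel grip centre xg,yg,zg 0.0003307448277184007 0.007320838880615412 0.012527856298628702
```

```bash
python3 -m crank '[[0,0,0,0,0.35],[0,0,0,0,0.35],[0,0,0,0,0.42],[0,0,0,0,0.42],[0,0,0,0,0.42]]' 30
```

```text
clock: 36.85
eef_pos: [0.5933, -0.1499, 0.1501]
eef_rot: [0.064, 2.619, 0.11]
force: [0.2, 1.2, 0.6]
opening: 0.589
finger_force: 2.6
```

```bash
python3 -m crank '[[0,0,0,0,0.5],[0,0,0,0,0.5],[0,0,0,0,0.5],[0,0,0,0,0.5]]' 30;  python3 -c "
from h import *
st();i=eyes.get_image('top');j=eyes.get_image('scene');a=cv2.resize(j[180:280,180:260],None,fx=5,fy=5,interpolation=2);cv2.imwrite('pics/c5.png',cv2.convertScaleAbs(a,alpha=1.6))"
```

```text
clock: 37.25
eef_pos: [0.5932, -0.1515, 0.15]
eef_rot: [0.066, 2.618, 0.107]
force: [2.8, -1.9, -1.8]
opening: 0.505
finger_force: 13.4
t 37.25 p [ 0.5932 -0.1515  0.15  ] q [ 0.37  0.44 -0.1   2.11 -1.    0.19  2.76] zt [ 0.498  0.064 -0.865] xyaw 175.56 yt [0.027 0.996 0.089] F [ 2.8 -1.9 -1.8]
```

```bash
python3 -m crank '[[0,0,0,0,0.55],[0,0,0,0,0.58],[0,0,0,0,0.62],[0,0,0,0,0.65],[0,0,0,0,0.65],[0,0,0,0,0.65]]' 30;  python3 -c "
from h import *
st();j=eyes.get_image('scene');a=cv2.resize(j[180:280,180:260],None,fx=5,fy=5,interpolation=2);cv2.imwrite('pics/c5.png',cv2.convertScaleAbs(a,alpha=1.6))"
```

```text
clock: 37.95
eef_pos: [0.5932, -0.1525, 0.15]
eef_rot: [0.067, 2.618, 0.106]
force: [3.8, -5.3, -5.1]
opening: 0.426
finger_force: 30.3
t 37.95 p [ 0.5932 -0.1525  0.15  ] q [ 0.37  0.44 -0.1   2.11 -1.    0.19  2.76] zt [ 0.498  0.063 -0.865] xyaw 175.53 yt [0.028 0.996 0.088] F [ 3.8 -5.3 -5.1]
```

View pics/c5.png

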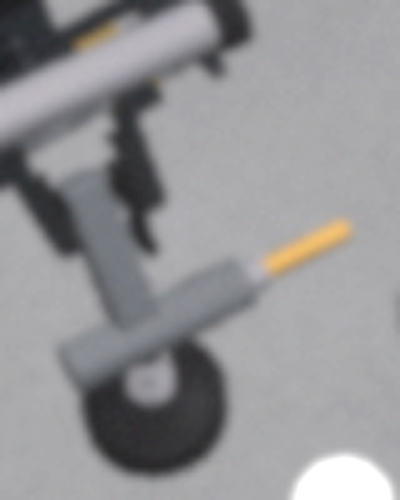

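The picture shows the grip pinched between both fingers at (70,210) and (140,190), with the trigger pressed in and the barrel hardly moved. The opening of 37.5 mm at 30 N means the trigger is fully squeezed. I'll hold it for well over a second, then release.

```bash
python3 -m crank '[[0,0,0,0,0.65],[0,0,0,0,0.65],[0,0,0,0,0.65],[0,0,0,0,0.65],[0,0,0,0,0.65],[0,0,0,0,0.65],[0,0,0,0,0.65],[0,0,0,0,0.65],[0,0,0,0,0.65],[0,0,0,0,0.65],[0,0,0,0,0.65],[0,0,0,0,0.65]]' 30; python3 -m crank '[[0,0,0,0,0.55],[0,0,0,0,0.5],[0,0,0,0,0.4],[0,0,0,0,0.3],[0,0,0,0,0.1],[0,0,0,0,0],[0,0,0,0,0],[0,0,0,0,0],[0,0,0,0,0]]';python3 -c "
from h import *
p,R=st();z=R[:,2];st([p-.06*z, np.array([.57,-.15,.33])])"
```

```text
clock: 39.2
eef_pos: [0.5932, -0.1525, 0.15]
eef_rot: [0.067, 2.618, 0.106]
force: [3.5, -5.0, -3.9]
opening: 0.431
finger_force: 30.3
clock: 40.1
eef_pos: [0.5929, -0.1506, 0.1499]
eef_rot: [0.065, 2.619, 0.11]
force: [-0.3, -0.4, -1.4]
opening: 0.999
finger_force: 0.0
t 40.1 p [ 0.5929 -0.1506  0.1499] q [ 0.37  0.44 -0.1   2.11 -1.    0.19  2.76] zt [ 0.498  0.066 -0.865] xyaw 175.57 yt [0.026 0.996 0.09 ] F [-0.3 -0.4 -1.4]
t 40.1 p [ 0.5929 -0.1506  0.1499] q [ 0.37  0.44 -0.1   2.11 -1.    0.19  2.76] zt [ 0.498  0.066 -0.865] xyaw 175.57 yt [0.026 0.996 0.09 ] F [-0.3 -0.4 -1.4]
shift mm [  0.  -0. -60.]
shift mm [ -69.    16.3 -107.2]
```

```bash
python3 -m crank '[[0,0,0,0,0],[0,0,0,0,0],[0,0,0,0,0],[0,0,0,0,0],[0,0,0,0,0],[0,0,0,0,0]]';python3 -c "
from h import *
i=eyes.get_image('top').astype(int);g=i.min(2);b=np.zeros(g.shape);b[145:220,205:255]=(g>130)[145:220,205:255];ys,xs=np.nonzero(b);print(len(xs),onz('top',(xs.mean(),ys.mean()),.07).round(4))
j=eyes.get_image('scene');a=cv2.resize(j[180:280,180:340],None,fx=5,fy=5,interpolation=2);cv2.imwrite('pics/c6.png',cv2.convertScaleAbs(a,alpha=1.6))"
```

```text
clock: 40.7
eef_pos: [0.593, -0.1506, 0.1499]
eef_rot: [0.065, 2.619, 0.11]
force: [0.4, 0.5, -0.3]
opening: 0.997
finger_force: 0.0
304 [0.6681 0.058  0.07  ]
```

View pics/c6.png

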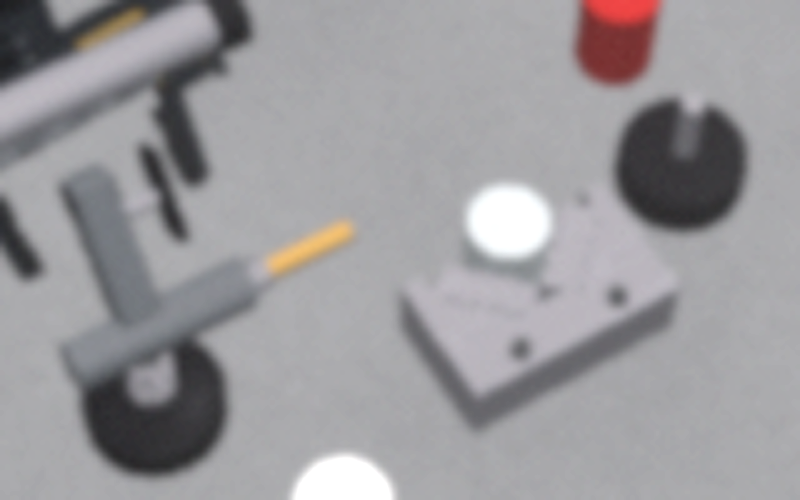

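The picture shows the trigger sprung back at (160,195), clear of the right finger at (185,140), and the post upright. The bar is seated in the V at (508,220) and the bystanders are untouched. Handing in.

```bash
python3 -c "
from rig import bot
print(bot.finish_job())"
```

```text
the job is handed in; nothing more can be done
None
```

The job is handed in at about 41 s: the bar stands centred in the V-block, the trigger was squeezed fully into its second stage, held over a second and released, and the last picture shows the post upright and the bystanders undisturbed. The hand-in call returned no verdict.

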